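Sweep the loose heat sinks into the parts fence

ROBOT

A 7-joint arm with a two-finger parallel gripper is mounted at the origin on the work surface. World frame = base frame: x ahead of the robot, y to its left, z up, the work surface at z = 0. Lengths are in m, angles in rad, forces in N, time in s.
With the tool pointing down it reaches from about 0.425 to 0.875 m from the base axis. Payload 4.7 kg.
Tool frame: the origin (TCP) lies midway between the tips of the shut fingers; the grasp point (between the pads) lies 19 mm behind it (robot.pinch_z is the distance from the TCP to the grasp point, in m); z points along the fingers, y is the line along which they close (so a half turn about z gives the same grasp; the last joint's range is limited). The gripper opens to 87 mm and grips with 3 to 60 N. Pads are 19 mm wide; open, the fingers measure 117 mm over their backs; the gripper's body (75 mm by 190 mm) begins 51 mm behind the grasp point.
Start: joints at [1.36, 0.321, -0.07, 1.45, 0.023, 1.371, -0.057], TCP at [0.145, -0.634, 0.223] pointing down, gripper open.
Joint ranges: [-2.86, 2.86], [-0.3, 2.09], [-1.38, 1.24], [0.06, 2.45], [-1.56, 4.7], [0.09, 2.05], [-2.69, 2.69]. Speed limits (rad/s): [2.57, 2.57, 3.14, 3.14, 3.14, 3.14, 3.14].

INTERFACE

Orientations are given as [roll, pitch, yaw] about the fixed x, y, z axes, in that order (R = Rz(yaw) Ry(pitch) Rx(roll)).
In Python, from rig import robot gives the robot as it stands.
- The arm moves only by the tool servo_tool, never from a script. Its argument "steps" is a list that holds one entry, the list of rows, each a list of 7 numbers: the turn, a rotation vector about the tool's x, y, z in degrees, then the shift along the tool's x, y, z in m, then the opening, from 0 (shut) to 1 (fully open). In form: [[[ax, ay, az, dx, dy, dz, hand], ...]]. A call has 1 to 10 rows; each row shifts and turns the commanded pose from where the row before left it, along the tool's axes as they then stand; what a row does not reach is not made up. A row lasts 1/12 s, in which the tool goes at most 41.7 mm and 7.16 degrees, less where a joint would pass 70% of its speed; a pose out of reach is approached as far as the arm can. A call is refused whole if a number of a shift passes 0.0417 or a number of a turn 7.16, either way. A call with a gripper value outside its range is refused whole. The fingers move at their own pace and stop on an object; "grip_force" is the grip in N (left out, the last holds). Time passes only in rows, so rows that do not move let the fingers close. It gives the time, the measured TCP pose, the force, the opening and the grip force at its end, in the units of the state.
- robot.sense(): the state, without advancing time (a new reading comes with each control period).
- robot.get_image(name): name is "scene" or "top"; returns (picture, depth): 480x640x3 uint8, red, green, blue; 480x640 float32, m along the optical axis (not along the pixel's ray), 0 where there is no reading.
- robot.camera_model(name): a dict with "vertical_fov" (degrees; the focal length in pixels is half the picture's height over the tangent of half this angle, whatever the lens; pixels are square), "cx", "cy" (the principal point, pixels), "rvec" (rotation vector, rad) and "tvec" (3), from world to camera coordinates, as OpenCV has them. Camera axes: x right, y down, z forward; pixel columns grow to the right and rows downward; lengths in m; the calibration is good to about 2 mm. A picture is of the moment at which its call begins. camera_model takes no time and is no camera call.
- robot.sign_off(): hands the job in; it is judged then, once.
The state is a dict: "time_s": time; "q": joint angles; "qvel": joint speeds; "tau": joint torques, N m; "tcp_pos": TCP position; "eef_rot": TCP orientation; "force": force on the tool from outside, world axes, zero at the start; "wrist_torque": the same for the moment, N m; "grip_width": finger opening in m; "grasp_force": force on a finger pad.
Only numpy, scipy, OpenCV 4.12 (cv2) and the standard library are available. Lean on these libraries where they do the work, as an engineer would, in place of code of your own. Each camera call takes 0.05 s, during which the arm holds its last target. There are 200 camera calls.

TASK

Clear the bench: push the three finned aluminium heat sinks along the bench top with the closed fingers, in through the open end of the U-shaped fence, until each lies wholly inside it, flat on the bench. Only slide them, never pick one up, and leave everything else on the bench where it is.

Things in the scene. Friction and masses are not known exactly. Their poses are not given: they have to be found in the camera images.
- fence: U-shaped aluminium fence screwed to the bench, open at one end and without a floor (the green bench top runs through at height 0). Origin: middle of the open end, at bench height; its +y points into the fence, its x runs across the open end. Inside 190 mm wide (x -95 to 95 mm) and 130 mm deep (y 0 to 130 mm); walls 8 mm thick, 30 mm tall. Each start has it elsewhere, turned by up to about 13 degrees from +y = world +y
- sink_a: finned aluminium heat sink, a block 42 (along its x) x 34 (y) x 24 mm tall, about 50 g, loose, flat on the bench with fins up (fins run along x). Origin: centre of its underside; z up. The three heat sinks are alike. At the start it stands in front of the fence's open end, 80 to 160 mm from it, in its -x half
- sink_b: finned aluminium heat sink, a block 42 (along its x) x 34 (y) x 24 mm tall, about 50 g, loose, flat on the bench with fins up (fins run along x). Origin: centre of its underside; z up. The three heat sinks are alike. At the start it stands in front of the fence's open end, 80 to 160 mm from it, in its +x half
- sink_c: finned aluminium heat sink, a block 42 (along its x) x 34 (y) x 24 mm tall, about 50 g, loose, flat on the bench with fins up (fins run along x). Origin: centre of its underside; z up. The three heat sinks are alike. At the start it stands in front of the fence's open end, 230 to 300 mm from it, near its middle line, between two bystanders
- relay: black box-shaped relay 28 x 22 x 26 mm tall. Bystander, loose, to be left alone. Origin: centre of its underside. Stands to one side of the farthest heat sink
- capacitor: black upright cylinder 26 mm across, 36 mm tall, aluminium top. Bystander, loose, to be left alone. Origin: centre of its underside. Stands to one side of the farthest heat sink
- spool: empty grey wire spool standing on its flange, 52 mm across, 32 mm tall. Bystander, loose, to be left alone. Origin: centre of its underside. Stands beside the heat sinks on the robot's side or on the far side
- terminal: grey terminal strip 40 x 16 x 18 mm tall with four screws on top. Bystander, loose, to be left alone. Origin: centre of its underside. Lies beside the heat sinks on the robot's side or on the far side
- jar: jar 48 mm across, 60 mm tall. Bystander, loose, to be left alone. Origin: centre of its underside. Stands off to the robot's right
- screwdriver: screwdriver with red handle lying along its x, 200 mm long, 26 mm thick at the handle, which points to its -x. Bystander, loose, to be left alone. Origin: centre of its underside. Lies off to the robot's right
- meter: orange multimeter lying on its back, 150 x 75 x 45 mm tall. Bystander, loose, to be left alone. Origin: centre of its underside. Lies to the robot's left, nearer to it than the fence

How it is judged:
By the outcome, as a careful person would: the job done as asked, in the order asked, and still so for the second after the job is handed in, with the robot touching nothing.
It also fails if it takes over 72 s, if anything falls off the work surface, if the arm or the gripper's body presses on something with over 40 N, if the wrist force passes 120 N, or if a joint passes its speed limit or range.

## Working session

There is one attempt and no reset: what is moved stays moved. The work goes in short steps, Python scripts to look and compute and a tool call to move; the robot and the scene stay as the last step left them, time stands still between calls to the robot, and variables do not carry over. Pictures are saved under pics/ and viewed, at most 10 in all, crops included, and the job is handed in when it is done.

Besides the shell and the picture viewer there is one more tool, called after ">>>" by a JSON object that holds its "name" and its "arguments", one argument or row to a line. servo_tool: Moves the arm, as the interface text tells. Its arguments: {"type":"object","properties":{"steps":{"type":"array"},"grip_force":{"type":"number"}},"required":["steps"]}

```bash
ls; mkdir -p pics
cat > h.py <<'E'
import numpy as np, cv2
from rig import robot
def cam(n):
    m=robot.camera_model(n); f=240/np.tan(np.radians(m['vertical_fov']/2))
    R=cv2.Rodrigues(np.array(m['rvec'],float))[0]; t=np.array(m['tvec'],float)
    return f,m['cx'],m['cy'],R,t
def grab(n):
    im,d=robot.get_image(n); cv2.imwrite(f'pics/{n}_{robot.sense()["time_s"]:.2f}.png',im[:,:,::-1]); return im,d
def cloud(n,d):
    f,cx,cy,R,t=cam(n); v,u=np.mgrid[:480,:640]
    P=np.stack([(u-cx)/f*d,(v-cy)/f*d,d],-1); return (P-t)@R   # world
def ray(n,u,v,z):
    f,cx,cy,R,t=cam(n); c=-R.T@t; r=R.T@np.array([(u-cx)/f,(v-cy)/f,1]); return c+r*(z-c[2])/r[2]
E
python3 - <<'E'
from h import *
for n in('top','scene'):
    im,d=grab(n); f,cx,cy,R,t=cam(n); print(n,f,cx,cy,-R.T@t,R.round(3).tolist()); P=cloud(n,d)
    np.savez(f'{n}.npz',im=im,d=d)
s=robot.sense();print(s['tcp_pos'],s['eef_rot'],s['time_s'],s['grip_width'])
E
ls pics
```

```text
pics
top 468.3419413544501 316.3177565218814 241.21768130802204 [ 0.34224511 -0.06319039  1.14505464] [[0.116, -0.993, 0.002], [-0.972, -0.114, -0.204], [0.203, 0.021, -0.979]]
scene 568.5037616225637 317.67185044142525 237.0643779830653 [1.39079227 0.44540577 0.68220187] [[-0.482, 0.876, -0.023], [0.488, 0.247, -0.837], [-0.728, -0.415, -0.547]]
[ 0.14472756 -0.63318362  0.22157895] [-3.13990126e+00  9.04824902e-05  2.24813519e-01] 0.1 0.08715581276789433
scene_0.10.png
top_0.05.png
```

View pics/top_0.05.png

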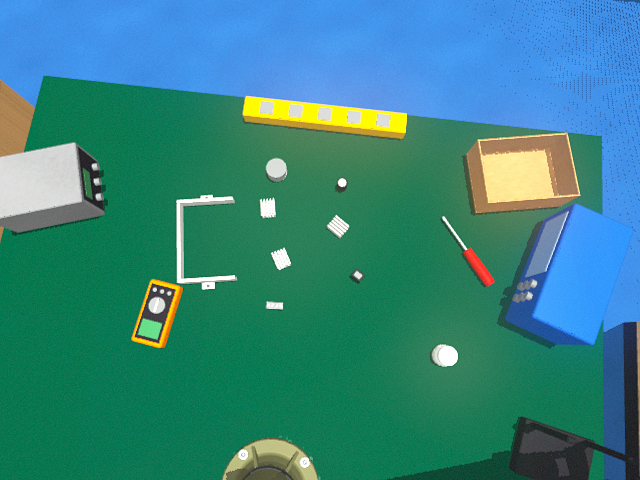

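View pics/scene_0.10.png

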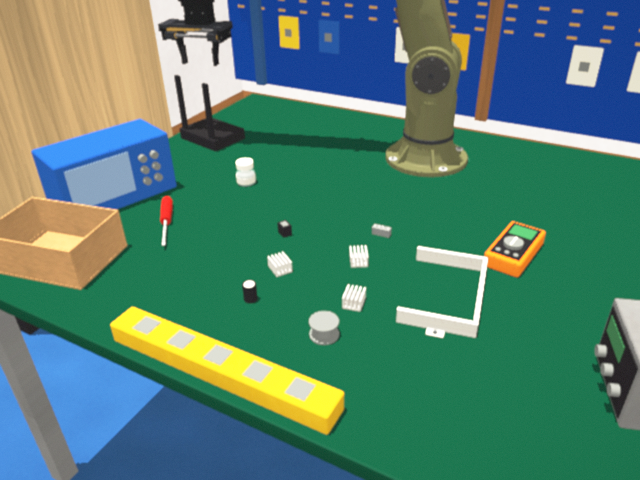

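The top view shows the fence with its open end near column 235, rows 200–278. The heat sinks are at (268,208), (281,259) and (338,226), the capacitor at (342,184) and the relay at (357,275). The terminal is at (275,306) and the spool at (277,170). The scene view agrees.

```bash
cat >> h.py <<'E'
def blobs(n,im,d,amin=60):
    """non-green blobs; white/grey etc; returns labelled points with world xyz"""
    P=cloud(n,d); hsv=cv2.cvtColor(im,cv2.COLOR_RGB2HSV)
    g=(hsv[...,0]>55)&(hsv[...,0]<90)&(hsv[...,1]>100)
    m=((~g)&(d>0)&(P[...,0]>.3)&(P[...,0]<.85)&(P[...,1]>-.32)&(P[...,1]<.42)).astype(np.uint8)
    k,L,st,c=cv2.connectedComponentsWithStats(m)
    return [(c[i],st[i],P[L==i],np.argwhere(L==i)) for i in range(1,k) if st[i,4]>=amin]
E
python3 - <<'E'
from h import *
for n in('top','scene'):
    z=np.load(n+'.npz'); print(n)
    for c,st,P,px in blobs(n,z['im'],z['d']):
        h=np.percentile(P[:,2],[5,50,95])
        top=P[(P[:,2]>h[2]-.006)]
        r=cv2.minAreaRect((top[:,:2]*1000).astype(np.float32))
        print(c.round(0),st[4],'z',h.round(4),'rect',np.round(r[0]),np.round(r[1]),round(r[2],1))
E
```

```text
top
[276. 169.] 425 z [-0.0018  0.0293  0.0334] rect [748.  83.] [51. 50.] 61.3
[341. 185.] 129 z [-0.0006  0.0328  0.0382] rect [727. -85.] [23. 22.] 30.2
[196. 240.] 1460 z [-0.0034  0.0211  0.03  ] rect [548. 231.] [207. 138.] 10.1
[267. 208.] 296 z [-0.003   0.0067  0.0239] rect [647.  92.] [43. 33.] 10.5
[338. 226.] 305 z [-0.0027  0.0147  0.0246] rect [619. -87.] [42. 35.] 55.7
[281. 259.] 300 z [-0.0028  0.0038  0.0241] rect [523.  42.] [42. 34.] 30.3
[357. 275.] 109 z [0.0139 0.0242 0.0281] rect [ 503. -147.] [27. 21.] 58.1
[159. 306.] 1684 z [0.0009 0.0322 0.0415] rect [362. 314.] [ 65. 129.] 83.6
[274. 305.] 135 z [-0.0028  0.0157  0.0188] rect [409.  43.] [16. 39.] 2.2
scene
[284. 228.] 180 z [0.002  0.0206 0.0278] rect [ 507. -143.] [34. 22.] 53.8
[381. 230.] 235 z [-0.0005  0.0115  0.0192] rect [411.  47.] [22. 41.] 3.7
[471. 280.] 5062 z [-0.0003  0.0227  0.0372] rect [479. 247.] [188. 384.] 82.2
[359. 256.] 445 z [-0.0011  0.006   0.0249] rect [524.  45.] [48. 34.] 28.8
[280. 264.] 508 z [-0.0008  0.0152  0.0251] rect [622. -84.] [45. 35.] 55.6
[249. 291.] 289 z [0.0005 0.0273 0.0378] rect [730. -81.] [26. 24.] 35.1
[353. 297.] 588 z [-0.0008  0.0124  0.0251] rect [650.  96.] [48. 35.] 11.8
[238. 348.] 423 z [-0.0018  0.0003  0.0024] rect [846. -48.] [446.   7.] 89.9
[324. 327.] 953 z [0.0004 0.0305 0.0339] rect [750.  87.] [53. 50.] 31.3
[273. 462.] 4187 z [-0.7555 -0.7501 -0.7445] rect [ 535. -165.] [178. 428.] 27.6
```

>>> {"name": "servo_tool", "arguments": {
  "steps": [
    [[0,0,0,0.0287,-0.0294,0,0],[0,0,0,0.0287,-0.0294,0,0],[0,0,0,0.0287,-0.0294,0,0],[0,0,0,0.0287,-0.0294,0,0],[0,0,0,0.0287,-0.0294,0,0],[0,0,0,0.0287,-0.0294,0,0],[0,0,0,0.0287,-0.0294,0,0],[0,0,0,0.0287,-0.0294,0,0],[0,0,0,0.0287,-0.0294,0,0]]
  ]
}}

```text
time_s: 0.85
tcp_pos: [0.3381, -0.3161, 0.2223]
eef_rot: [3.142, 0.0, 0.225]
force: [1.1, -0.5, 0.1]
grip_width: 0.0352
grasp_force: 0.0
```

>>> {"name": "servo_tool", "arguments": {
  "steps": [
    [[0,0,0,0.0287,-0.0294,0,0],[0,0,0,0.0287,-0.0294,0,0],[0,0,0,0.0287,-0.0294,0,0],[0,0,0,0.0287,-0.0294,0,0],[0,0,0,0.0287,-0.0294,0,0],[0,0,0,0.0287,-0.0294,0,0],[0,0,0,0.0287,-0.0294,0,0],[0,0,0,0.0287,-0.0294,0,0],[0,0,0,0.0287,-0.0294,0,0]]
  ]
}}

```text
time_s: 1.6
tcp_pos: [0.5309, -0.0009, 0.2225]
eef_rot: [3.141, -0.0, 0.224]
force: [0.7, 0.3, -0.5]
grip_width: 0.0006
grasp_force: 0.0
```

>>> {"name": "servo_tool", "arguments": {
  "steps": [
    [[0,0,-7,0,0,0,0],[0,0,-7,0,0,0,0],[0,0,-7,0,0,0,0],[0,0,-7,0,0,0,0],[0,0,-7,0,0,0,0],[0,0,-7,0,0,0,0],[0,0,-7,0,0,0,0],[0,0,-7,0,0,0,0],[0,0,-7,0,0,0,0],[0,0,-7,0,0,0,0]]
  ]
}}

```text
time_s: 2.43
tcp_pos: [0.5302, -0.0027, 0.2221]
eef_rot: [-3.141, 0.0, 1.453]
force: [-0.7, 0.7, 0.5]
grip_width: 0.0005
grasp_force: 0.0
```

>>> {"name": "servo_tool", "arguments": {
  "steps": [
    [[0,0,-6,0,0,0,0],[0,0,-6,0,0,0,0],[0,0,-5,0,0,0,0],[0,0,0,0,0,0,0],[0,0,0,0,0,0,0]]
  ]
}}

```text
time_s: 2.85
tcp_pos: [0.5303, -0.0027, 0.2222]
eef_rot: [-3.141, -0.0, 1.741]
force: [-0.1, 0.3, 1.1]
grip_width: 0.0006
grasp_force: 0.0
```

>>> {"name": "servo_tool", "arguments": {
  "steps": [
    [[0,0,0,0,0,0.036,0],[0,0,0,0,0,0.036,0],[0,0,0,0,0,0.036,0],[0,0,0,0,0,0.036,0],[0,0,0,0,0,0.036,0],[0,0,0,0,0,0.034,0],[0,0,0,0,0,0,0],[0,0,0,0,0,0,0]]
  ]
}}

```text
time_s: 3.52
tcp_pos: [0.5292, -0.0022, 0.0076]
eef_rot: [-3.138, -0.002, 1.742]
force: [-0.2, 0.5, -0.3]
grip_width: 0.0005
grasp_force: 0.0
```

>>> {"name": "servo_tool", "arguments": {
  "steps": [
    [[0,0,0,0.008,0,0,0],[0,0,0,0.008,0,0,0],[0,0,0,0.008,0,0,0],[0,0,0,0.008,0,0,0],[0,0,0,0.008,0,0,0],[0,0,0,0.008,0,0,0],[0,0,0,0.008,0,0,0],[0,0,0,0.008,0,0,0],[0,0,0,0,0,0,0]]
  ]
}}

```text
time_s: 4.27
tcp_pos: [0.519, 0.0629, 0.0086]
eef_rot: [3.141, -0.001, 1.746]
force: [1.0, 0.9, 0.1]
grip_width: 0.0001
grasp_force: 0.0
```

Run:
```python
from h import *
im,d=grab('scene'); cv2.imwrite('pics/s1.png',cv2.resize(im[180:380,220:520,::-1],(750,500)))
```

```text
(no output)
```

View pics/s1.png

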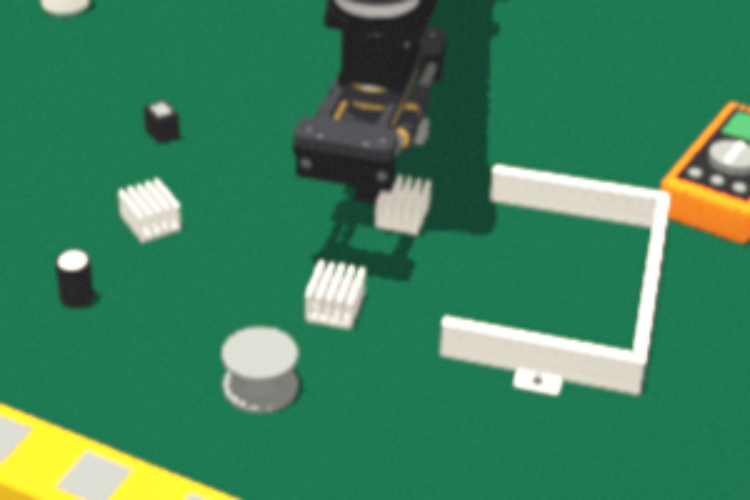

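The crop shows the fingers pushing sink a, now square to the fence, at about (403,205). Everything else is where it was. I'll carry on with the push.

>>> {"name": "servo_tool", "arguments": {
  "steps": [
    [[0,0,0,0.012,0.0005,0,0],[0,0,0,0.012,0.0005,0,0],[0,0,0,0.012,0.0005,0,0],[0,0,0,0.012,0.0005,0,0],[0,0,0,0.012,0.0005,0,0],[0,0,0,0.012,0.0005,0,0],[0,0,0,0.012,0.0005,0,0],[0,0,0,0.012,0.0005,0,0],[0,0,0,0.011,0.0005,0,0],[0,0,0,0.008,0,0,0]]
  ]
}}

```text
time_s: 5.15
tcp_pos: [0.5037, 0.1768, 0.0086]
eef_rot: [3.141, -0.001, 1.745]
force: [-0.2, -1.2, 0.1]
grip_width: 0.0004
grasp_force: 0.2
```

>>> {"name": "servo_tool", "arguments": {
  "steps": [
    [[0,0,0,0,0,0,0],[0,0,0,-0.01,0,0,0],[0,0,0,-0.02,0,0,0],[0,0,0,0,0,-0.03,0],[0,0,0,0,0,-0.04,0],[0,0,0,0,0,-0.03,0],[0,0,0,0,0,0,0]]
  ]
}}

```text
time_s: 5.73
tcp_pos: [0.5137, 0.1445, 0.1145]
eef_rot: [3.132, 0.001, 1.741]
force: [0.8, 0.6, -0.4]
grip_width: 0.0008
grasp_force: 0.0
```

>>> {"name": "servo_tool", "arguments": {
  "steps": [
    [[0,0,0,-0.023,0.0248,0,0],[0,0,0,-0.023,0.0248,0,0],[0,0,0,-0.023,0.0248,0,0],[0,0,0,-0.023,0.0248,0,0],[0,0,0,-0.023,0.0248,0,0],[0,0,0,0,0,0,0],[0,0,0,0,0,0,0]]
  ]
}}

```text
time_s: 6.32
tcp_pos: [0.652, 0.0488, 0.107]
eef_rot: [-3.14, 0.0, 1.738]
force: [-1.0, 0.7, 0.3]
grip_width: 0.0002
grasp_force: 0.0
```

```bash
cat >> h.py <<'E'
def show():
    for n in('top','scene'):
        im,d=grab(n); print(n)
        for c,st,P,px in blobs(n,im,d):
            h=np.percentile(P[:,2],95); top=P[(P[:,2]>h-.006)&(P[:,2]<h+.003)]
            r=cv2.minAreaRect((top[:,:2]*1000).astype(np.float32)); q=np.array(r[0])-[561.5,165]
            print(c.round(),st[4],round(h,3),np.round(r[0]),np.round(r[1]),round(r[2],1),'fence',(q@[.985,.175]).round(),(q@[-.175,.985]).round())
E
python3 -c "
from h import *
show()"
```

```text
top
[303. 249.] 20106 0.648 [321. -90.] [64. 66.] 18.6 fence -282.0 -209.0
[341. 185.] 133 0.036 [728. -84.] [24. 23.] 6.9 fence 120.0 -274.0
[196. 240.] 1458 0.03 [548. 231.] [207. 139.] 10.6 fence -2.0 68.0
[214. 259.] 330 0.024 [503. 205.] [42. 34.] 12.0 fence -51.0 50.0
[357. 275.] 123 0.028 [ 503. -147.] [27. 22.] 56.0 fence -112.0 -297.0
[160. 306.] 1674 0.042 [369. 314.] [ 63. 117.] 82.0 fence -164.0 180.0
scene
[329. 116.] 13285 0.515 [628.  43.] [118.  90.] 22.0 fence 44.0 -132.0
[381. 230.] 252 0.019 [412.  46.] [22. 40.] 4.6 fence -168.0 -91.0
[468. 279.] 5465 0.037 [480. 245.] [190. 382.] 81.8 fence -67.0 94.0
[280. 264.] 512 0.025 [621. -84.] [44. 36.] 52.9 fence 15.0 -256.0
[249. 291.] 286 0.038 [730. -81.] [24. 26.] 66.8 fence 123.0 -272.0
[354. 297.] 602 0.025 [650.  95.] [47. 35.] 12.8 fence 75.0 -84.0
[238. 348.] 427 0.002 [846. -50.] [  8. 451.] 0.0 fence 243.0 -262.0
[324. 327.] 945 0.034 [750.  87.] [54. 50.] 27.2 fence 172.0 -110.0
[273. 462.] 4176 -0.745 [ 609. -131.] [201. 378.] 0.1 fence -5.0 -300.0
```

>>> {"name": "servo_tool", "arguments": {
  "steps": [
    [[0,0,0,0,0.004,0.033,0],[0,0,0,0,0,0.034,0],[0,0,0,0,0,0.032,0],[0,0,0,0,0,0,0],[0,0,0,0.008,0,0,0],[0,0,0,0.01,-0.001,0,0],[0,0,0,0.011,-0.0012,0,0],[0,0,0,0.011,-0.0013,0,0],[0,0,0,0.011,-0.0014,0,0],[0,0,0,0.011,-0.0014,0,0]]
  ]
}}

```text
time_s: 7.25
tcp_pos: [0.6385, 0.1155, 0.0109]
eef_rot: [3.14, 0.0, 1.744]
force: [0.3, -0.5, 0.3]
grip_width: 0.0008
grasp_force: 0.2
```

```bash
python3 -c "
from h import *
show()" | grep -A9 scene
```

```text
scene
[371. 147.] 16024 0.484 [526.  35.] [87. 95.] 8.8 fence -58.0 -121.0
[284. 228.] 180 0.028 [ 507. -143.] [31. 22.] 59.0 fence -108.0 -294.0
[468. 279.] 5474 0.037 [478. 252.] [180. 381.] 82.2 fence -67.0 100.0
[280. 264.] 513 0.025 [621. -84.] [47. 35.] 55.0 fence 15.0 -256.0
[249. 291.] 285 0.038 [731. -81.] [26. 24.] 31.0 fence 124.0 -272.0
[238. 348.] 423 0.002 [846. -50.] [449.   7.] 90.0 fence 243.0 -261.0
[324. 327.] 945 0.034 [752.  88.] [53. 50.] 29.4 fence 174.0 -109.0
[273. 462.] 4180 -0.744 [ 609. -129.] [200. 382.] 0.1 fence -5.0 -298.0
```

```bash
python3 -c "
from h import *
im,d=grab('scene'); cv2.imwrite('pics/s2.png',cv2.resize(im[180:380,220:520,::-1],(750,500)))"
```

```text
(no output)
```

View pics/s2.png

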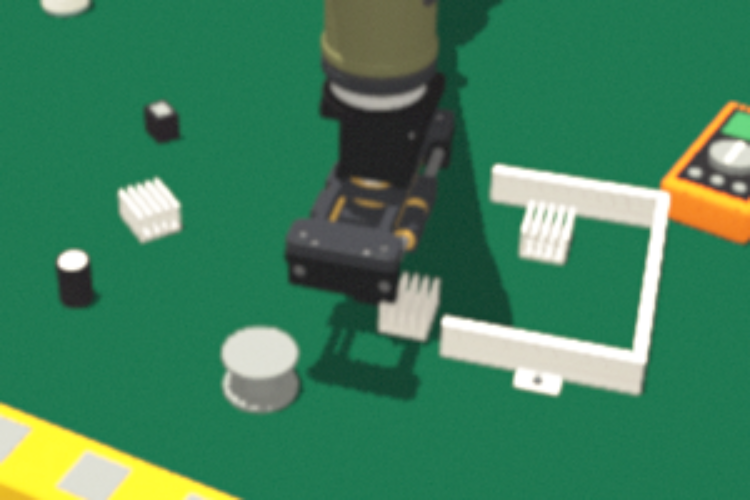

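The crop shows b on the fingers at about (410,305), just short of the wall end at (443,340), and a inside the fence. I'll check b's clearance to that wall.

```bash
python3 -c "
from h import *
for u,v,z in((425,338,0),(380,330,0),(442,356,0),(444,318,.03)):
    q=(ray('scene',220+u/2.5,180+v/2.5,z)*1000)[:2]-[561.5,165]; print(q@[.985,.175],q@[-.175,.985])"
```

```text
87.73423399052689 -11.650782102009327
88.7991098774916 -44.7834485025985
103.0840579707357 4.106108455420429
97.22693018695351 2.6564539858052463
```

>>> {"name": "servo_tool", "arguments": {
  "steps": [
    [[0,0,0,0.006,-0.0015,0.002,0],[0,0,0,0.01,-0.0015,0.001,0],[0,0,0,0.011,-0.0015,0,0],[0,0,0,0.011,-0.0015,0,0],[0,0,0,0.011,-0.0015,0,0],[0,0,0,0.011,-0.0015,0,0],[0,0,0,0.011,-0.0015,0,0],[0,0,0,0.01,-0.001,0,0],[0,0,0,0.006,0,0,0],[0,0,0,0,0,0,0]]
  ]
}}

```text
time_s: 8.23
tcp_pos: [0.6113, 0.2, 0.0067]
eef_rot: [3.141, -0.001, 1.746]
force: [-0.6, 0.8, 0.6]
grip_width: 0.0004
grasp_force: 0.0
```

>>> {"name": "servo_tool", "arguments": {
  "steps": [
    [[0,0,0,-0.01,0,0,0],[0,0,0,-0.02,0,0,0],[0,0,0,0,0,-0.03,0],[0,0,0,0,0,-0.04,0],[0,0,0,0,0,-0.03,0],[0,0,-6,0,0,0,0],[0,0,6,0,0,0,0],[0,0,0,0,0,0,0]]
  ]
}}

```text
time_s: 8.9
tcp_pos: [0.6183, 0.1655, 0.1073]
eef_rot: [3.14, 0.001, 1.738]
force: [0.7, 0.3, 0.2]
grip_width: 0.0001
grasp_force: 0.0
```

```bash
python3 -c "
from h import *
show()"
```

```text
top
[235. 251.] 20738 0.652 [313. -36.] [84. 56.] 43.5 fence -280.0 -154.0
[276. 169.] 419 0.033 [749.  83.] [50. 49.] 78.5 fence 170.0 -113.0
[341. 185.] 128 0.038 [727. -84.] [25. 22.] 8.6 fence 120.0 -274.0
[338. 226.] 306 0.024 [619. -87.] [42. 34.] 54.7 fence 13.0 -259.0
[357. 275.] 111 0.027 [ 504. -147.] [27. 21.] 57.5 fence -111.0 -297.0
[160. 306.] 1678 0.041 [361. 315.] [ 68. 130.] 81.4 fence -171.0 183.0
scene
[409. 114.] 14224 0.516 [588. 145.] [136.  87.] 34.1 fence 22.0 -24.0
[284. 228.] 179 0.028 [ 508. -143.] [32. 22.] 56.9 fence -107.0 -293.0
[466. 281.] 5907 0.037 [478. 246.] [189. 384.] 81.7 fence -68.0 94.0
[280. 264.] 511 0.025 [623. -83.] [50. 36.] 55.3 fence 17.0 -255.0
[249. 291.] 285 0.038 [731. -81.] [24. 24.] 85.3 fence 124.0 -272.0
[238. 348.] 422 0.002 [846. -48.] [449.   7.] 90.0 fence 243.0 -260.0
[324. 327.] 954 0.034 [750.  87.] [55. 50.] 29.5 fence 172.0 -110.0
[273. 462.] 4188 -0.745 [ 535. -163.] [180. 428.] 26.7 fence -84.0 -319.0
```

>>> {"name": "servo_tool", "arguments": {
  "steps": [
    [[0,0,0,-0.0392,-0.002,0,0],[0,0,0,-0.0392,-0.002,0,0],[0,0,0,-0.0392,-0.002,0,0],[0,0,0,-0.0392,-0.002,0,0],[0,0,0,-0.0392,-0.002,0,0],[0,0,0,-0.0392,-0.002,0,0],[0,0,0,-0.0392,-0.002,0,0],[0,0,-7,0,0,0,0],[0,0,-7,0,0,0,0],[0,0,-7,0,0,0,0]]
  ]
}}

```text
time_s: 9.83
tcp_pos: [0.65, -0.1071, 0.1056]
eef_rot: [-3.14, -0.001, 2.115]
force: [-0.5, 1.3, 0.3]
grip_width: 0.0003
grasp_force: 0.0
```

>>> {"name": "servo_tool", "arguments": {
  "steps": [
    [[0,0,-7,0,0,0,0],[0,0,-7,0,0,0,0],[0,0,-7,0,0,0,0],[0,0,-3,0,0,0,0],[0,0,0,0,0,0,0],[0,0,0,0,0,0,0]]
  ]
}}

```text
time_s: 10.33
tcp_pos: [0.6501, -0.1055, 0.1059]
eef_rot: [-3.141, -0.001, 2.527]
force: [-0.5, 0.5, -0.2]
grip_width: 0.001
grasp_force: 0.0
```

```bash
python3 -c "
from h import *
show()"
```

```text
top
[385. 252.] 19901 0.628 [ 320. -174.] [72. 41.] 88.9 fence -297.0 -291.0
[276. 169.] 417 0.033 [749.  84.] [50. 50.] 33.2 fence 170.0 -113.0
[196. 240.] 1455 0.03 [548. 232.] [207. 138.] 10.1 fence -2.0 68.0
[212. 216.] 318 0.024 [609. 227.] [43. 33.] 9.4 fence 58.0 52.0
[338. 226.] 311 0.025 [619. -87.] [41. 35.] 55.9 fence 13.0 -259.0
[214. 259.] 330 0.024 [503. 206.] [42. 35.] 9.4 fence -50.0 50.0
[159. 306.] 1680 0.041 [358. 316.] [ 68. 119.] 81.7 fence -174.0 184.0
[274. 305.] 133 0.019 [409.  43.] [15. 39.] 2.5 fence -172.0 -93.0
scene
[248.  99.] 11791 0.508 [645. -79.] [ 71. 138.] 62.4 fence 39.0 -255.0
[284. 228.] 179 0.028 [ 507. -144.] [30. 22.] 58.8 fence -108.0 -295.0
[381. 230.] 235 0.02 [411.  46.] [41. 19.] 88.4 fence -169.0 -90.0
[466. 281.] 5867 0.037 [478. 245.] [191. 385.] 81.8 fence -69.0 94.0
[280. 264.] 527 0.025 [622. -84.] [45. 35.] 56.5 fence 16.0 -255.0
[249. 291.] 285 0.037 [732. -82.] [25. 25.] 6.2 fence 124.0 -273.0
[238. 348.] 424 0.002 [846. -49.] [448.   7.] 89.9 fence 243.0 -261.0
[324. 327.] 951 0.034 [750.  87.] [52. 52.] 81.6 fence 172.0 -110.0
[273. 462.] 4175 -0.745 [ 608. -128.] [202. 386.] 0.5 fence -5.0 -296.0
```

>>> {"name": "servo_tool", "arguments": {
  "steps": [
    [[0,0,0,0,0,0.033,0],[0,0,0,0,0,0.034,0],[0,0,0,0,0,0.031,0],[0,0,0,0,0,0,0],[0,0,0,0.006,0,0,0],[0,0,0,0.007,0,0,0],[0,0,5,0.008,0,0,0],[0,0,5,0.008,0,0,0],[0,0,5,0.008,0,0,0],[0,0,5,0.008,0,0,0]]
  ]
}}

```text
time_s: 11.27
tcp_pos: [0.6173, -0.0753, 0.0114]
eef_rot: [3.139, 0.003, 2.175]
force: [0.7, 0.0, -0.7]
grip_width: 0.0002
grasp_force: 0.1
```

>>> {"name": "servo_tool", "arguments": {
  "steps": [
    [[0,0,5,0.008,0,0,0],[0,0,5,0.008,0,0,0],[0,0,5,0.008,0,0,0],[0,0,5,0.008,0,0,0],[0,0,5,0.008,0,0,0],[0,0,0,0.008,0,0,0],[0,0,0,0.008,0,0,0],[0,0,0,0,0,0,0]]
  ]
}}

```text
time_s: 11.93
tcp_pos: [0.5975, -0.0212, 0.0102]
eef_rot: [3.139, -0.0, 1.748]
force: [-0.4, -0.3, 0.6]
grip_width: 0.0004
grasp_force: 0.0
```

```bash
python3 -c "
from h import *
im,d=grab('scene'); cv2.imwrite('pics/s3.png',cv2.resize(im[180:380,220:520,::-1],(750,500)))"
```

```text
(no output)
```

View pics/s3.png

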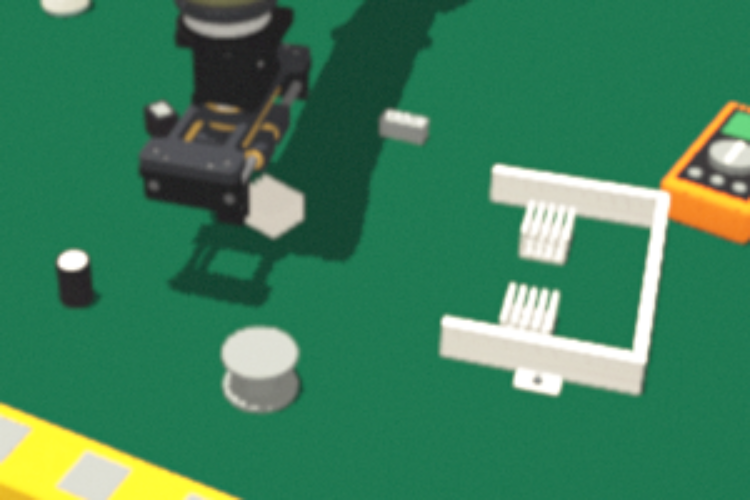

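The crop shows c at the fingertips near (275,207), but as a plain hexagon with no fins visible. I'll look closer.

```bash
python3 -c "
from h import *
im,d=grab('scene'); P=cloud('scene',d)
c=im[240:285,300:350,::-1]; c=np.clip(c.astype(float)*1.0,0,255).astype(np.uint8)
cv2.imwrite('pics/s4.png',cv2.resize(c,(700,630),interpolation=cv2.INTER_CUBIC))
m=(im[...,0]>150); m[:240]=0;m[285:]=0;m[:,:315]=0;m[:,345:]=0
q=P[m]; print(len(q),np.percentile(q,[1,50,99],axis=0).round(3)); f=(q[:,:2]-[.5615,.165]);
F=np.c_[f@[.985,.175],f@[-.175,.985],q[:,2]]*1000; print(np.percentile(F,[1,50,99],axis=0).round())
t=F[F[:,2]>20]; print(len(t), cv2.minAreaRect(t[:,:2].astype(np.float32)))
np.set_printoptions(linewidth=200); print((P[256:278,316:344,2]*1000).round().astype(int)[::2,::2])
"
```

```text
414 [[ 0.525 -0.02   0.   ]
 [ 0.579  0.008  0.02 ]
 [ 0.628  0.024  0.102]]
[[ -68. -183.    0.]
 [ -10. -159.   20.]
 [  40. -139.  102.]]
215 ((414.444580078125, -27.644882202148438), (956.2639770507812, 40.73484420776367), 16.930017471313477)
[[44 35 19 25 24 20 22 24 22 25 23  0  1  1]
 [39 31 23 23 22 22 26 21 22 26 22 24 23  0]
 [34 28 22 22 24 23 21 25 25 22 24 19 19 -1]
 [31 23 21 26 21 23 23 23 21 26 20 17 15  2]
 [26 17 15 19 22 24 23 23 21 19 15 10 11  1]
 [22 12 13 13 17 19 22 16 17 14 10  6  6 -2]
 [17  2  6 10 13 13 14 12 12 12  5  4  0 -1]
 [11 -1 -1  4  5  9 12  7  9  4  1  0 -3  1]
 [ 0  1  3  2  0  4  7  4  1 -1 -1  3  1 -1]
 [ 1  0  0 -1  1  0  1  2 -1  1  0  0  0  0]
 [ 0  0  0 -1  0  0  2  1  3  2  1  0  2  0]]
```

View pics/s4.png

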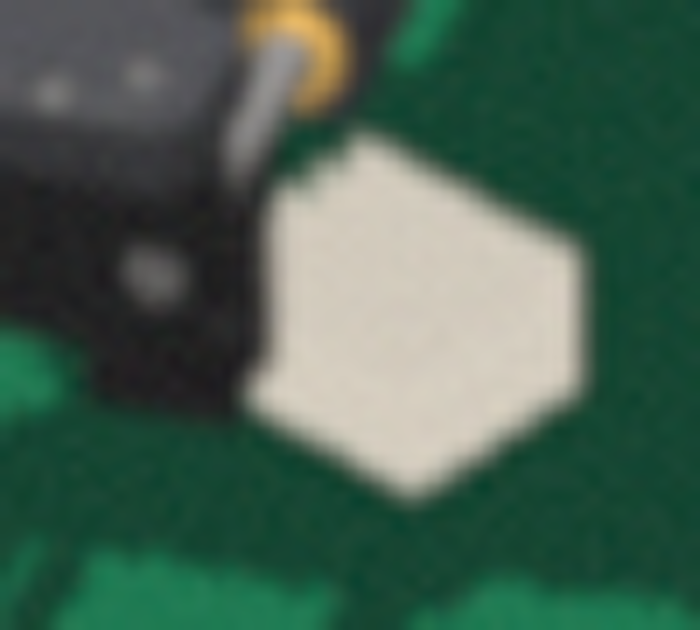

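```bash
python3 -c "
from h import *
for u,v,z in((317.5,268.9,0),(329.4,275.7,0),(341.6,267.9,0),(341.6,257.5,.024),(326,249.5,.024)):
    q=(ray('scene',u,v,z)*1000)[:2]-[561.5,165]; print((q@[.985,.175]).round(1),(q@[-.175,.985]).round(1))
q=np.array(robot.sense()['tcp_pos'][:2])*1000-[561.5,165]; print('tcp',q@[.985,.175],q@[-.175,.985])"
```

```text
-7.4 -182.4
7.2 -152.4
-24.9 -136.7
-27.3 -137.5
-45.2 -176.2
tcp 2.232378357082837 -192.04848986821636
```

c is flat but turned the wrong way: fence yaw is about 64° and its centre is about (-18,-163) in the fence frame. I'll mend this by pushing flush on its short face along its own x until it lies on the channel's line, then straight in.

>>> {"name": "servo_tool", "arguments": {
  "steps": [
    [[0,0,0,-0.014,0,0,0],[0,0,0,-0.014,0,0,0],[0,0,0,0,-0.016,0,0],[0,0,0,0,-0.016,0,0],[0,0,0,0,-0.0155,0,0],[0,0,6.5,0,0,0.001,0],[0,0,6.5,0,0,0.001,0],[0,0,6.5,0,0,0,0],[0,0,6.5,0,0,0,0],[0,0,0,0,0,0,0]]
  ]
}}

```text
time_s: 12.87
tcp_pos: [0.5552, -0.0627, 0.0065]
eef_rot: [3.141, 0.001, 1.284]
force: [0.4, 0.8, 0.2]
grip_width: -0.0001
grasp_force: 0.0
```

```bash
python3 -c "
from h import *
show()" | grep -E '0.02[0-9] |top|scene'; python3 -c "
from h import *
im,d=grab('scene'); cv2.imwrite('pics/s5.png',cv2.resize(im[200:300,270:400,::-1],(780,600)))
q=np.array(robot.sense()['tcp_pos'][:2])*1000-[561.5,165]; print('tcp',q@[.985,.175],q@[-.175,.985])"
```

```text
top
[212. 216.] 318 0.024 [609. 227.] [43. 33.] 9.7 fence 58.0 52.0
[214. 259.] 330 0.024 [503. 205.] [42. 35.] 9.7 fence -51.0 50.0
scene
[327. 262.] 558 0.025 [573.  -0.] [43. 38.] 73.1 fence -17.0 -165.0
tcp -45.912002793970686 -221.79973488459757
```

View pics/s5.png

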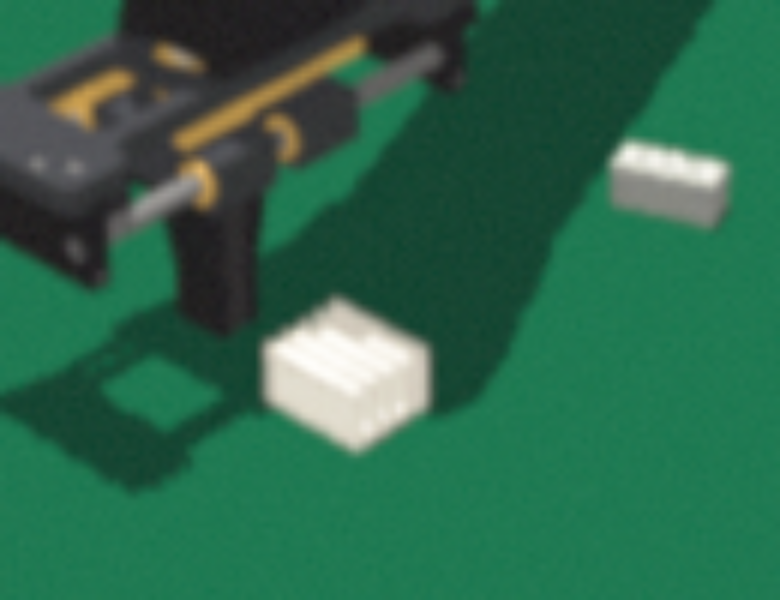

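The crop shows c flat with its fins up, near (347,375), and the fingers lined up with its short face.

>>> {"name": "servo_tool", "arguments": {
  "steps": [
    [[0,0,0,0.012,0,0,0],[0,0,0,0.012,0,0,0],[0,0,0,0.008,0,0,0],[0,0,0,0.007,0,0,0],[0,0,0,0.008,0,0,0],[0,0,0,0.008,0,0,0],[0,0,0,0.008,0,0,0],[0,0,0,0.008,0,0,0],[0,0,0,0.008,0,0,0],[0,0,0,0,0,0,0]]
  ]
}}

```text
time_s: 13.85
tcp_pos: [0.5774, 0.0188, 0.0067]
eef_rot: [3.141, -0.002, 1.292]
force: [0.6, 1.0, 0.3]
grip_width: 0.0005
grasp_force: 0.0
```

>>> {"name": "servo_tool", "arguments": {
  "steps": [
    [[0,0,0,-0.01,0,0,0],[0,0,0,-0.02,0,0,0],[0,0,0,0,0,0,0]]
  ]
}}

```text
time_s: 14.1
tcp_pos: [0.5673, -0.0185, 0.0058]
eef_rot: [-3.14, 0.004, 1.285]
force: [-0.1, -1.0, -0.2]
grip_width: 0.0005
grasp_force: 0.0
```

```bash
python3 -c "
from h import *
show()
q=np.array(robot.sense()['tcp_pos'][:2])*1000-[561.5,165]; print('tcp',q@[.985,.175],q@[-.175,.985])"
```

```text
top
[317. 280.] 13102 0.607 [ 312. -102.] [25. 74.] 0.1 fence -292.0 -219.0
[341. 185.] 131 0.037 [726. -85.] [24. 24.] 28.8 fence 119.0 -275.0
[196. 240.] 1459 0.03 [548. 232.] [207. 137.] 10.2 fence -2.0 68.0
[212. 217.] 318 0.023 [609. 227.] [43. 33.] 8.8 fence 58.0 53.0
[214. 259.] 332 0.023 [503. 206.] [42. 35.] 9.9 fence -51.0 50.0
[357. 275.] 119 0.027 [ 503. -147.] [27. 22.] 57.4 fence -112.0 -297.0
[159. 306.] 1683 0.042 [360. 315.] [ 65. 124.] 84.1 fence -172.0 183.0
[274. 305.] 140 0.019 [408.  43.] [16. 39.] 1.8 fence -172.0 -93.0
scene
[321. 128.] 13099 0.471 [474. -26.] [69. 93.] 40.5 fence -120.0 -173.0
[381. 230.] 246 0.019 [412.  47.] [21. 39.] 9.2 fence -168.0 -90.0
[466. 281.] 5870 0.037 [478. 245.] [191. 383.] 82.1 fence -68.0 94.0
[347. 273.] 589 0.025 [589.  52.] [44. 38.] 74.2 fence 7.0 -116.0
[249. 291.] 285 0.038 [731. -80.] [26. 25.] 67.0 fence 124.0 -271.0
[237. 348.] 421 0.002 [846. -50.] [  8. 449.] 0.0 fence 243.0 -261.0
[324. 327.] 950 0.034 [750.  87.] [53. 50.] 29.5 fence 172.0 -110.0
[273. 462.] 4174 -0.745 [ 535. -167.] [177. 432.] 28.0 fence -84.0 -322.0
tcp -24.90162206185243 -178.50142271450093
```

>>> {"name": "servo_tool", "arguments": {
  "steps": [
    [[0,0,-6.5,0,0,0,0],[0,0,-6.5,0,0,0,0],[0,0,-6.5,0,0,0,0],[0,0,-6.5,0,0,0,0],[0,0,0,0,0.017,0,0],[0,0,0,0,0.017,0,0],[0,0,0,0.01,0,0,0],[0,0,0,0.01,0,0,0],[0,0,0,0.007,0,0,0],[0,0,0,0.006,0,0,0]]
  ]
}}

```text
time_s: 15.03
tcp_pos: [0.5954, 0.0272, 0.0064]
eef_rot: [-3.141, -0.0, 1.745]
force: [-0.1, 0.3, -0.8]
grip_width: 0.0006
grasp_force: 0.2
```

>>> {"name": "servo_tool", "arguments": {
  "steps": [
    [[0,0,0,0.006,0,0,0],[0,0,0,0.006,0,0,0],[0,0,0,0.006,0,0,0],[0,0,0,0.006,0,0,0],[0,0,0,0.006,0,0,0],[0,0,0,0.006,0,0,0],[0,0,0,0.006,0,0,0],[0,0,0,0,0,0,0],[0,0,0,-0.02,0,0,0],[0,0,0,0,0,0,0]]
  ]
}}

```text
time_s: 15.87
tcp_pos: [0.5934, 0.0434, 0.0063]
eef_rot: [-3.141, 0.003, 1.74]
force: [-0.6, -1.6, -0.7]
grip_width: 0.0005
grasp_force: 0.0
```

```bash
python3 -c "
from h import *
show()
q=np.array(robot.sense()['tcp_pos'][:2])*1000-[561.5,165]; print('tcp',q@[.985,.175],q@[-.175,.985])"
```

```text
top
[301. 278.] 14426 0.618 [321. -92.] [41. 79.] 0.3 fence -282.0 -211.0
[341. 184.] 126 0.036 [727. -84.] [26. 23.] 6.9 fence 120.0 -274.0
[196. 240.] 1460 0.03 [548. 231.] [207. 139.] 10.6 fence -2.0 68.0
[212. 216.] 319 0.024 [609. 226.] [43. 34.] 10.7 fence 57.0 52.0
[214. 259.] 331 0.024 [503. 206.] [43. 35.] 10.7 fence -50.0 50.0
[357. 275.] 114 0.028 [ 503. -147.] [26. 22.] 56.8 fence -112.0 -297.0
[159. 306.] 1677 0.041 [361. 317.] [ 66. 127.] 83.6 fence -171.0 184.0
scene
[345. 133.] 13432 0.477 [494.   2.] [77. 81.] 25.0 fence -95.0 -148.0
[284. 228.] 178 0.027 [ 506. -144.] [32. 23.] 56.3 fence -109.0 -295.0
[466. 281.] 5854 0.037 [479. 246.] [190. 380.] 82.1 fence -67.0 94.0
[374. 276.] 607 0.025 [572. 101.] [43. 38.] 87.9 fence -1.0 -64.0
[249. 291.] 289 0.038 [730. -81.] [25. 24.] 24.0 fence 123.0 -272.0
[196. 331.] 258 0.002 [ 846. -127.] [293.   8.] 89.6 fence 230.0 -337.0
[324. 327.] 952 0.034 [751.  87.] [54. 50.] 43.2 fence 173.0 -110.0
[304. 375.] 165 0.002 [846.  99.] [  7. 154.] 0.1 fence 269.0 -115.0
[273. 462.] 4188 -0.745 [ 535. -169.] [180. 423.] 27.9 fence -85.0 -324.0
tcp 10.060594866972206 -122.43004841693431
```

>>> {"name": "servo_tool", "arguments": {
  "steps": [
    [[0,0,0,0,-0.007,0,0],[0,0,0,0.011,0,0,0],[0,0,0,0.011,0,0,0],[0,0,0,0.007,0,0,0],[0,0,0,0.006,0,0,0],[0,0,0,0.006,0,0,0],[0,0,0,0.006,0.0002,0,0],[0,0,0,0.007,0.0004,0,0],[0,0,0,0.008,0.0004,0,0],[0,0,0,0.008,0.0004,0,0]]
  ]
}}

```text
time_s: 16.8
tcp_pos: [0.5752, 0.1158, 0.0065]
eef_rot: [3.142, 0.0, 1.743]
force: [0.7, -0.7, 0.4]
grip_width: 0.0003
grasp_force: 0.3
```

>>> {"name": "servo_tool", "arguments": {
  "steps": [
    [[0,0,0,0.008,0.0004,0,0],[0,0,0,0.008,0.0004,0,0],[0,0,0,0.008,0.0004,0,0],[0,0,0,0.008,0.0004,0,0],[0,0,0,0.008,0.0004,0,0],[0,0,0,0.008,0.0004,0,0],[0,0,0,0.008,0.0004,0,0],[0,0,0,0.008,0,0,0],[0,0,0,0.007,0,0,0],[0,0,0,0,0,0,0]]
  ]
}}

```text
time_s: 17.63
tcp_pos: [0.565, 0.1882, 0.0067]
eef_rot: [3.141, -0.002, 1.746]
force: [-0.4, 0.7, 0.7]
grip_width: 0.0005
grasp_force: 0.0
```

>>> {"name": "servo_tool", "arguments": {
  "steps": [
    [[0,0,0,-0.01,0,0,0],[0,0,0,-0.03,0,0,0],[0,0,0,-0.03,0,0,0],[0,0,0,0,0,-0.03,0],[0,0,0,0,0,-0.04,0],[0,0,0,0,0,-0.04,0],[0,0,0,-0.04,0,0,0],[0,0,0,-0.04,0,0,0],[0,0,0,-0.04,0,0,0],[0,0,0,0,0,0,0]]
  ]
}}

```text
time_s: 18.47
tcp_pos: [0.5995, -0.0154, 0.116]
eef_rot: [-3.14, 0.007, 1.729]
force: [-0.3, -1.3, -0.9]
grip_width: 0.0004
grasp_force: 0.0
```

```bash
python3 -c "
from h import *
show()
im,d=robot.get_image('top'); cv2.imwrite('pics/t2.png',cv2.resize(im[140:340,120:400,::-1],(784,560)))"
```

```text
top
[318. 261.] 17183 0.643 [321. -90.] [42. 63.] 0.4 fence -281.0 -209.0
[201. 244.] 2096 0.03 [548. 232.] [207. 137.] 10.1 fence -2.0 68.0
[212. 217.] 320 0.023 [609. 227.] [42. 33.] 9.8 fence 58.0 53.0
[159. 306.] 1676 0.042 [363. 314.] [ 62. 126.] 82.8 fence -170.0 182.0
[274. 305.] 141 0.019 [409.  43.] [16. 39.] 2.4 fence -172.0 -93.0
scene
[312. 101.] 11019 0.509 [605.  16.] [ 70. 128.] 59.0 fence 17.0 -154.0
[284. 228.] 179 0.028 [ 506. -143.] [32. 23.] 56.0 fence -109.0 -294.0
[381. 230.] 251 0.02 [412.  47.] [20. 41.] 1.1 fence -168.0 -90.0
[464. 281.] 6256 0.037 [478. 246.] [190. 384.] 82.1 fence -68.0 94.0
[249. 291.] 284 0.038 [731. -81.] [26. 25.] 14.9 fence 124.0 -272.0
[237. 348.] 424 0.002 [846. -49.] [450.   7.] 90.0 fence 243.0 -261.0
[324. 327.] 951 0.034 [750.  87.] [53. 50.] 27.7 fence 173.0 -110.0
[273. 462.] 4179 -0.745 [ 537. -170.] [179. 428.] 27.6 fence -83.0 -326.0
```

View pics/t2.png

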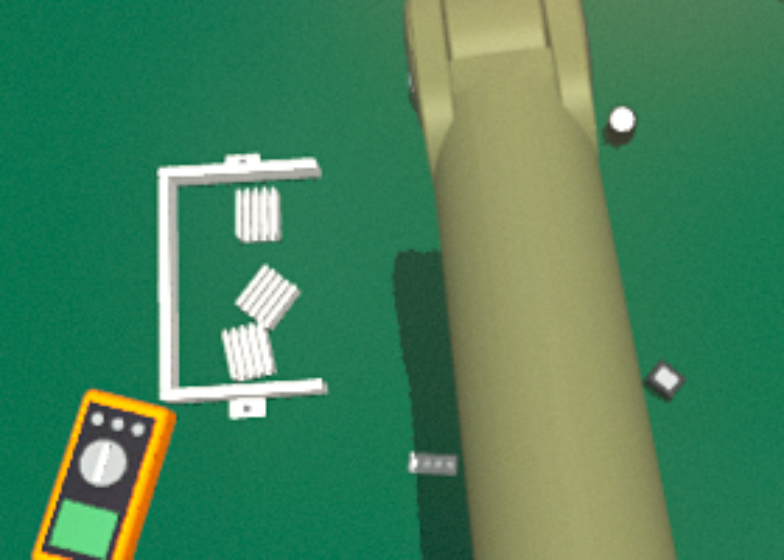

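The crop shows all three sinks inside the fence: b at (257,215), c at (267,297) and a at (248,352). c's right edge at column 300 is short of the open end at column 320. Before handing in I'll check heights and margins.

```bash
python3 -c "
from h import *
for n in('top','scene'):
    im,d=robot.get_image(n); P=cloud(n,d)*1000; f=P[...,:2]-[561.5,165]; X=f@[.985,.175];Y=f@[-.175,.985]
    m=(abs(X)<90)&(Y>-20)&(Y<115)&(P[...,2]>8)&(P[...,2]<60)
    print(n,m.sum(),'z',np.percentile(P[m][:,2],[50,99,100]).round(1),'ymin',np.sort(Y[m])[:4].round(),'ymax',Y[m].max().round(),'x',X[m].min().round(),X[m].max().round(), 'mid z',np.percentile(P[m&(abs(X)<20)][:,2],99), 'c ymin',Y[m&(abs(X)<25)].min())"
```

```text
top 634 z [19.6 25.7 27.5] ymin [20. 21. 22. 23.] ymax 83.0 x -89.0 79.0 mid z 25.276441360902822 c ymin 20.445104531459044
scene 865 z [21.8 26.4 31.4] ymin [ 9. 22. 23. 24.] ymax 86.0 x -89.0 83.0 mid z 26.524324136543356 c ymin 22.06801206070603
```

All three lie flat, at least 20 mm inside the open end, and the robot is clear of them.

```bash
python3 -c "
from rig import robot
print(robot.sign_off())"
```

```text
the job is handed in; nothing more can be done
None
```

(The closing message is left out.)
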